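# Lift a washed bearing off the drain grate with tongs

## Task

The small ball bearing on the drain grate has just been washed and must not be touched with the fingers. Take up the spring tongs, close their cupped jaws round the small bearing and lift it off the grate, without shifting the large bearing or the gear beside it. Finish while still holding it in the tongs, level and still, about 10 cm above the grate and over the tray, so that it can drip.

Things in the scene. Friction and masses are not known exactly. Their poses are not given: they have to be found in the camera images.
- tongs_grip (a point): Midway between the two black rubber grip sleeves of the spring tongs, 12 mm above the tongs' underside, near their centre of mass. x runs along the midline to the jaws, z up. Sleeves: 76 mm long along x (38 mm each way), 24 mm tall; outside width 58 mm at rest (flaring forward 0.053 rad a side), 51 mm when squeezed enough to carry, 40 mm when closed on the small bearing.
- tongs: Steel tongs, 275 mm long, 155 g, lying flat and open: two strip arms pinned at the rear, cupped jaws in front. Squeezing the sleeves closes the jaws against a spring (6 N a sleeve at first, 8 N at 51 mm, 11 N on the bearing); let go, they spring open. Held part-squeezed at about 51 mm they can be carried with the jaws open. Origin: underside, below tongs_jaws; axes as tongs_grip.
- tongs_jaws (a point): Midway between the two jaws, 127 mm ahead of tongs_grip on the midline, 12 mm above the tongs' underside; axes as tongs_grip. Each jaw is 14 mm tall, 36 mm long (18 mm each way) and a shallow V that centres a round part. Carried at 51 mm over the sleeves, the jaws are 64 mm apart in the middle, 57 mm at the mouth, 71 mm over the outside (at rest 78, 71 and 85 mm).
- bearing_center (a point): Centre of the small ball bearing: a steel ring 40 mm across, 20 mm tall, 17 mm bore, 85 to 130 g, lying flat on the grate, axis (z) upright. It is the smaller of two bearings. With a firm squeeze on the sleeves (40 N or more) the tongs carry it level.
- bearing: The small bearing; origin at the centre of its underside, z along its axis.
- tray_top (a point): Centre of the top of the drain grate, 34 mm above the bench. The tray is fixed, 140 mm along its x and 342 mm along its y, its pan walls 5 mm lower than the grate; its x axis points away from the robot side, z is up. Three parts lie in a row along y, about 95 mm apart, in any order.
- tray: The drain tray; origin under tray_top on the bench, same axes.
- big_bearing: The large ball bearing, 62 mm across, 20 mm tall, on the grate; origin at the centre of its underside. Leave it where it is.
- gear: Steel spur gear, 48 mm across, 18 mm tall with a hub to 26 mm, on the grate; origin at the centre of its underside. Leave it where it is.
Things that resemble listed ones, but are neither listed nor needed, are in the scene too. What is shaped like the bearing but red or yellow is not meant.

How it is judged (in metres and radians):
On the way, in this order (a step that is already met when the one before it is completed fails the run):
1. the tongs are lifted off the bench in the fingers while the small bearing still lies on the grate (height (world z) of tongs_grip above 0.03 m and contact force between the fingers and tongs above 1 N and z of bearing_center in the frame of tray_top below 0.016 m), for 0.1 s.
2. the small bearing is held in the tongs' jaws, clear of the grate (contact force between tongs and bearing above 2 N and contact force between tray and bearing below 0.1 N and z of bearing_center in the frame of tray_top above 0.03 m), for 0.2 s.
At the end, for the whole second after the job is handed in: Small bearing held only by the tongs' jaws (over 2 N), tongs in the fingers (over 3 N); its centre 60 to 170 mm above the grate, over the tray, tilted under 0.35 rad, slower than 30 mm/s; large bearing and gear within 15 mm of their starts (z of bearing_center in the frame of tray_top between 0.06 and 0.17 m and x of bearing_center in the frame of tray_top between -0.07 and 0.07 m and y of bearing_center in the frame of tray_top between -0.17 and 0.17 m and angle between bearing's own z axis and vertical below 0.35 rad and linear speed of bearing below 0.03 m/s and contact force between tongs and bearing above 2 N and contact force between the fingers and tongs above 3 N and contact force between each of the fingers, tray and bearing below 0.1 N and distance of each of big_bearing, gear from where it was at the start of the episode below 0.015 m); the arm keeps its last pose, push and grip.
It fails at once if the fingers or arm touch the washed bearing (contact force between any of the fingers, the arm and bearing above 0.5 N).
It fails at once if the large bearing or the gear is shifted (distance of any of big_bearing, gear from where it was at the start of the episode above 0.015 m).
It also fails if it takes over 42 s, if anything falls off the work surface, if the arm or the gripper's body presses on something with over 40 N, if the wrist force passes 120 N, or if a joint passes its speed limit or range.

## Robot

A 6-joint arm with a two-finger parallel gripper is mounted at the origin on the work surface. World frame = base frame: x ahead of the robot, y to its left, z up, the work surface at z = 0. Lengths are in m, angles in degrees, forces in N, time in s.
With the tool pointing down it reaches from about 0.325 to 0.85 m from the base axis. Payload 15.5 kg.
Tool frame: the origin (TCP) lies at the very end of the fingers, on their centre line; the grasp point (between the pads) lies arm.grip_depth behind it (arm.grip_depth is the distance from the TCP to the grasp point, in m); z points along the fingers, y is the direction in which the jaws open and shut (so a half turn about z gives the same grasp; the last joint's range is limited). The gripper opens to 91 mm and grips with 3 to 60 N. Pads are 32 mm wide; open, the fingers measure 118 mm over their backs; the gripper's body (76 mm by 178 mm) begins 60 mm behind the grasp point.
Start: joints at [65.289, 28.281, 77.091, -0, 74.628, -5.472], TCP at [0.206, 0.59, 0.214] pointing down, gripper open.
Joint ranges: [-166.48, 166.48], [-47.26, 123.95], [12.59, 153.08], [-70.14, 250.14], [6.76, 159.57], [-176.63, 176.63]. Speed limits (degrees/s): [108.29, 108.29, 147.25, 172.46, 172.46, 172.46].

## Interface

Orientations are given as a 3x3 rotation matrix whose columns are the frame's x, y, z axes.
In Python, from rig import arm gives the robot as it stands. Calls block until the motion is done:
- arm.move_to(position, orientation): joint-space move of the TCP to a pose.
- arm.move_l(position, orientation=None, feed=0.15): straight line of the TCP; orientation=None keeps the orientation; feed is the mean speed in m/s.
- arm.move_joints(angles): joint-space move.
- arm.grip(opening): finger opening in m; the grip force is fixed at half the most; returns when the fingers have stopped.
- arm.sleep(seconds).
- arm.solve_ik(position, orientation): joint angles nearest the present ones, or None.
- arm.snapshot(name): name is "scene" or "top"; returns the picture (480x640x3 uint8, red, green, blue); there is no depth.
- arm.get_calibration(name): a dict with "intrinsics" (3x3 intrinsics, pixels), "k1" (the pictures are not rectified: a ray, as slopes to the right and down, at radius r is drawn at 1 + k1 r^2 times it, then the intrinsics apply), "cam_to_world" (4x4, takes a point from camera to world coordinates). Camera axes: x right, y down, z forward; pixel columns grow to the right and rows downward; lengths in m; the calibration is good to about 2 mm. A picture is of the moment at which its call begins. get_calibration takes no time and is no camera call.
A pose or a line that the arm cannot do raises arm.Unreachable and nothing moves.
- arm.sign_off(): hands the job in, once; it reports no verdict.
Readings, each from a call of its own:
- arm.current_t(): time.
- arm.current_joint_positions(): joint angles.
- arm.current_dq(): joint speeds.
- arm.current_tau(): joint torques, N m.
- arm.current_ee_pos(): TCP position.
- arm.current_tool_rot(): TCP orientation.
- arm.current_force(): force on the tool from outside, world axes, zero at the start.
- arm.current_torque(): the same for the moment, N m.
- arm.current_width(): finger opening in m.
Only numpy, scipy, OpenCV 4.12 (cv2) and the standard library are available. Lean on these libraries where they do the work, as an engineer would, in place of code of your own. Each camera call takes 0.05 s, during which the arm holds its last target.

## Working session

There is one attempt and no reset: what is moved stays moved. The work goes in short steps, each a Python script; the robot and the scene stay as the last script left them, time stands still between calls to the robot, and variables do not carry over. Pictures are saved under pics/ and viewed, and the job is handed in when it is done.

```bash
ls; mkdir -p pics
python3 - <<'E'
from rig import arm
import cv2,numpy as np
for n in("scene","top"):
    im=arm.snapshot(n); cv2.imwrite(f"pics/{n}0.png",im[:,:,::-1])
    c=arm.get_calibration(n); print(n,np.round(c["intrinsics"],2).tolist(),c["k1"],np.round(c["cam_to_world"],4).tolist())
print(arm.grip_depth,arm.current_t(),arm.current_width(),np.round(arm.current_tool_rot(),3).tolist())
E
```

```text
pics
scene [[596.84, 0.0, 327.05], [0.0, 596.84, 239.15], [0.0, 0.0, 1.0]] -0.19179896765903487 [[-0.5641, 0.6688, -0.4842, 1.0608], [0.8257, 0.4525, -0.3369, 0.304], [-0.0062, -0.5899, -0.8075, 0.7811], [0.0, 0.0, 0.0, 1.0]]
top [[470.62, 0.0, 317.45], [0.0, 470.62, 237.47], [0.0, 0.0, 1.0]] 0.004417753099907563 [[0.0038, -0.9873, 0.1591, 0.4805], [-0.9992, -0.0102, -0.039, 0.0166], [0.0401, -0.1588, -0.9865, 0.8675], [0.0, 0.0, 0.0, 1.0]]
0.0188 0.1 0.09101410619765898 [[-0.944, 0.33, -0.0], [0.33, 0.944, -0.001], [0.0, -0.001, -1.0]]
```

View pics/scene0.png

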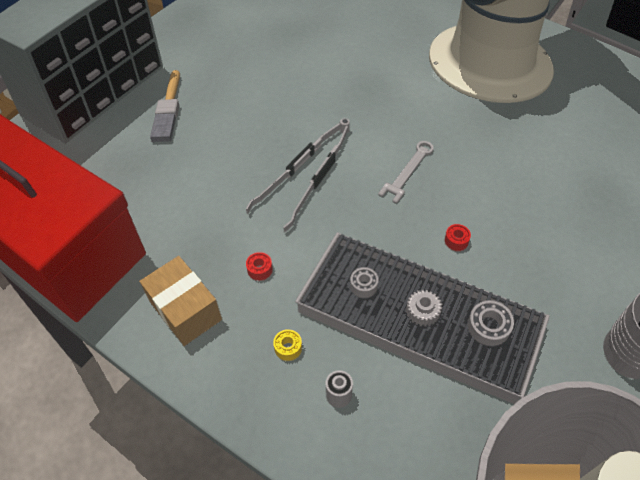

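View pics/top0.png

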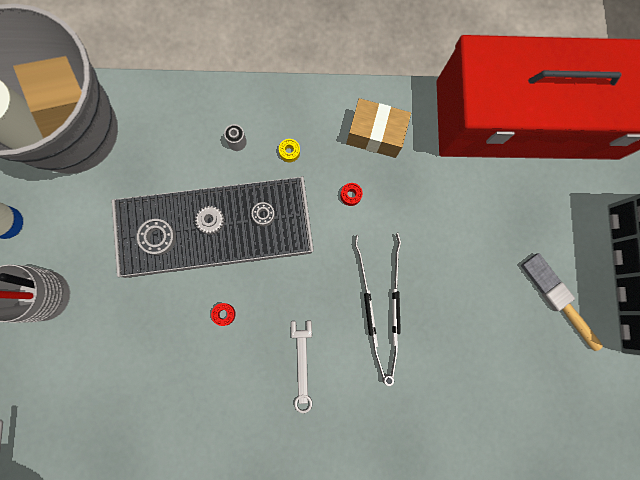

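The candidates for the small bearing in the top view:
- Steel ring at (263,213), on the grate.
- Larger ring at (155,237), on the grate.
- Bushing at (234,135), on the bench.
- Red rings at (351,194) and (223,314), and a yellow ring at (289,149).

The one at (263,213) fits: it is steel, lies on the grate, and is the smaller of the two bearings. The tongs run from the pivot at (389,380) to the jaws near (357,237) and (397,237). I'll check this on enlarged crops.

View pics/crop1.png

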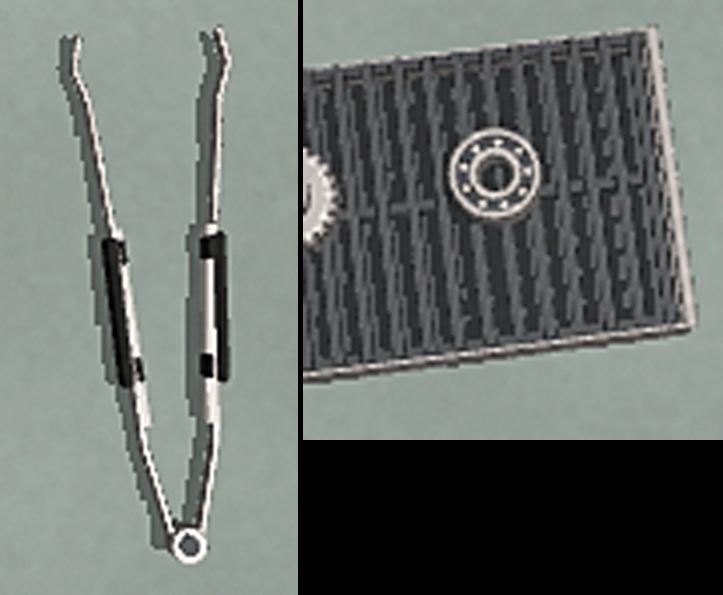

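View pics/crop2.png

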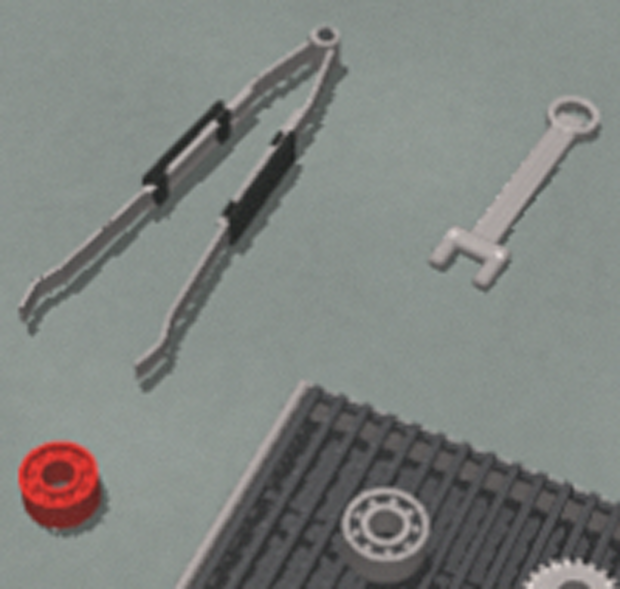

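The crop confirms the small steel bearing at top (262.8,213.3) and scene (364.5,279), standing next to the gear. In the top view the tongs' sleeves are at about (368,313) and (397,311), the jaw tips at (357,236) and (398,234), and the pivot at (389,381).

```bash
cat > m.py <<'E'
import cv2,numpy as np
from rig import arm
from h import *
ct,cs=arm.get_calibration("top"),arm.get_calibration("scene")
def tri(a,b):
    o1,d1=ray(ct,[a]);o2,d2=ray(cs,[b]);d1=d1[0]/np.linalg.norm(d1);d2=d2[0]/np.linalg.norm(d2)
    k=np.linalg.lstsq(np.c_[d1,-d2],o2-o1,rcond=None)[0];p,q=o1+k[0]*d1,o2+k[1]*d2
    return np.round((p+q)/2,4),round(np.linalg.norm(p-q)*1000,1)
E
python3 - <<'E'
from m import *
print("pivot",tri((389,380.7),(344.5,121.3)))
print("tipR",tri((397.6,233.6),(247.1,209)))
print("tipL",tri((357,235.9),(285.2,229.4)))
print("bearing",tri((262.75,213.25),(364.5,279.4)))
print("onz pivot,tips z=.019");print(onz(ct,[(389,380.7),(397.6,233.6),(357,235.9)],.019).round(4)); print(onz(cs,[(344.5,121.3),(247.1,209),(285.2,229.4)],.019).round(4))
print("sleeve corners z=.024");print(onz(ct,[(399.6,292.4),(400.1,333.6),(364.7,293.6),(369.6,334.4)],.024).round(4))
print("tray");a=cv2.imread("pics/top0.png")
for nm,c,roi in(("top",ct,(100,165,330,290)),("scene",cs,(290,225,560,405))):
    im=cv2.imread(f"pics/{nm}0.png");x0,y0,x1,y1=roi
    hsv=cv2.cvtColor(im[y0:y1,x0:x1],cv2.COLOR_BGR2HSV); m=(hsv[...,2]>150)&(hsv[...,1]<40)
    n,l,st,ce=cv2.connectedComponentsWithStats(m.astype(np.uint8))
    m2=cv2.morphologyEx(m.astype(np.uint8),cv2.MORPH_CLOSE,np.ones((5,5)))
    for k in cv2.findContours(m2,cv2.RETR_EXTERNAL,cv2.CHAIN_APPROX_NONE)[0]:
        if len(k)>40:
            e=cv2.minEnclosingCircle(k); f=cv2.fitEllipse(k)
            u=np.array(f[0])+[x0,y0]; print(nm,np.array(u).round(1),np.round(f[1],1),len(k),onz(c,[u],.054).round(4))
E
```

```text
pivot (array([ 0.3639, -0.141 ,  0.0215]), np.float64(4.1))
tipR (array([ 0.6254, -0.1631,  0.0151]), np.float64(5.3))
tipL (array([ 0.6211, -0.0881,  0.0097]), np.float64(6.0))
bearing (array([0.6534, 0.083 , 0.0515]), np.float64(4.4))
onz pivot,tips z=.019
[[ 0.3645 -0.1434  0.019 ]
 [ 0.6261 -0.1647  0.019 ]
 [ 0.621  -0.0896  0.019 ]]
[[ 0.3609 -0.1405  0.019 ]
 [ 0.6268 -0.1581  0.019 ]
 [ 0.6254 -0.0805  0.019 ]]
sleeve corners z=.024
[[ 0.5181 -0.1648  0.024 ]
 [ 0.4456 -0.1639  0.024 ]
 [ 0.5156 -0.1018  0.024 ]
 [ 0.4441 -0.1096  0.024 ]]
tray
top [214.5 227. ] [141.9 283.9] 706 [[0.6283 0.164  0.054 ]]
scene [339.2 382.5] [25.  28.6] 80 [[0.8059 0.1434 0.054 ]]
scene [516.6 404.9] [33.9 59.6] 256 [[0.7064 0.3528 0.054 ]]
scene [491.8 319.6] [36.1 43. ] 114 [[0.6107 0.2693 0.054 ]]
scene [424.1 304.7] [27.2 32. ] 100 [[0.6425 0.1779 0.054 ]]
scene [364.  278.9] [22.1 26.3] 69 [[0.6534 0.0847 0.054 ]]
scene [307.7 258.6] [43.5 69.5] 277 [[ 0.6701 -0.003   0.054 ]]
```

The two cameras agree to about 5 mm. I'll take the tongs grip at (0.480, -0.134) with heading 4°, and the bearing near (0.653, 0.083). Next I go above the tongs, descend and squeeze them to 51 mm.

```bash
cat >> m.py <<'E'
def R(deg):
    c,s=np.cos(np.radians(deg)),np.sin(np.radians(deg)); return np.array([[-c,-s,0],[-s,c,0],[0,0,-1.]])
def save(n,nm):
    im=arm.snapshot(n); cv2.imwrite("pics/"+nm,im[:,:,::-1]); return im[:,:,::-1]
E
python3 - <<'E'
from m import *
print("bearing top",onz(ct,[(262.75,213.25)],.054).round(4))
C=onz(ct,[(302,177.5),(312,251.5),(113,200),(119,276)],.031);print(C.round(4),C.mean(0).round(4))
d=(C[0]-C[1])+(C[2]-C[3]);e=(C[2]-C[0])+(C[3]-C[1]);print(np.degrees([np.arctan2(d[1],d[0]),np.arctan2(-e[0],e[1])]))
arm.move_to([.48,-.134,.12],R(4)); arm.move_l([.48,-.134,.05])
print(arm.current_t(),arm.current_ee_pos()); save("top","t1.png"); save("scene","s1.png")
E
```

```text
bearing top [[0.6538 0.0808 0.054 ]]
[[ 0.7267  0.0123  0.031 ]
 [ 0.5898 -0.0068  0.031 ]
 [ 0.6796  0.3503  0.031 ]
 [ 0.5436  0.3303  0.031 ]] [0.6349 0.1715 0.031 ]
[8.17760113 7.86496733]
3.4667 [ 0.48025824 -0.13392263  0.05038081]
```

View pics/s1.png

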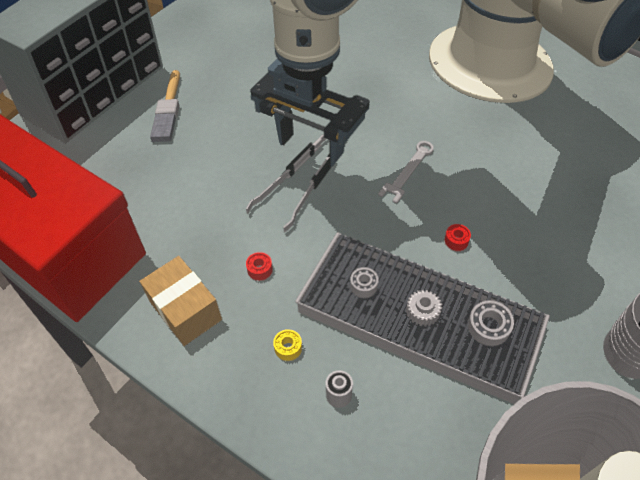

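View pics/t1.png

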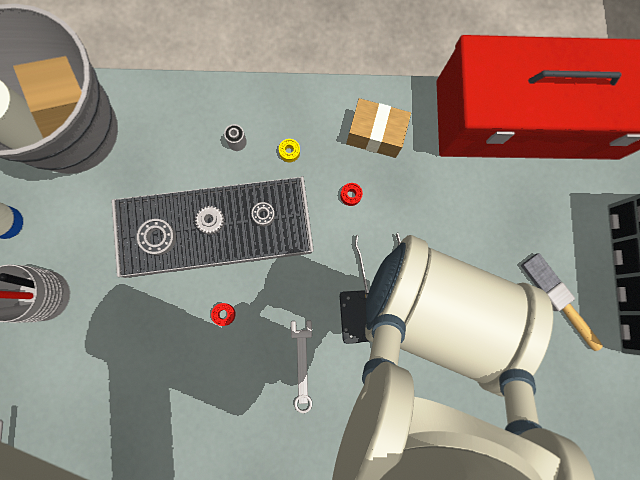

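The scene view shows the open fingers straddling the sleeves, with the left fingertip near (285,142) and the right near (335,155). The red ring at (259,266) and the tray are clear. I'll descend, squeeze and lift a little.

Run:
```python
from m import *
arm.move_l([.48,-.134,.004],feed=.08); print(arm.current_force().round(2),arm.current_ee_pos().round(4))
for w in (.058,.051):
    arm.grip(w); print(arm.current_width(),arm.current_force().round(2),arm.current_t())
save("scene","s2.png")
arm.move_l([.48,-.134,.10],feed=.1); arm.sleep(.1)
print(arm.current_width(),arm.current_force().round(2),arm.current_torque().round(3),arm.current_t())
save("scene","s3.png"); save("top","t3.png")
```

```text
[0.24 0.5  0.19] [ 0.4801 -0.134   0.0042]
0.057988690454414835 [-1.06 -0.87  3.25] 4.9667
0.051322440994262176 [0.51 1.78 5.23] 5.3083
0.051239316293439696 [ 0.52  0.48 -1.24] [-0.011  0.08  -0.022] 6.5667
```

View pics/s3.png

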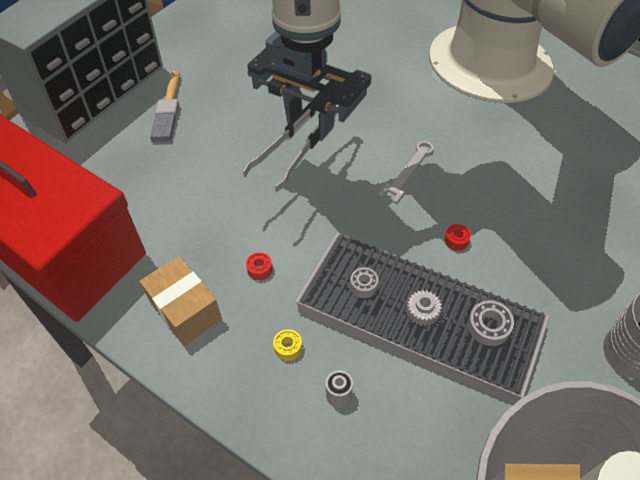

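View pics/t3.png

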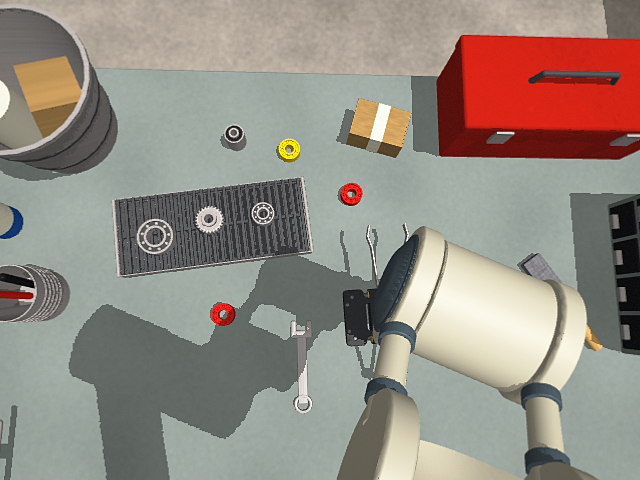

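The tongs are lifted, carrying with open jaws at 51.2 mm. The jaw tips are near scene (246,172) and (280,187), and top (368,227) and (405,226). I'll measure where the tips sit relative to the tool.

Run:
```python
from m import *
t=cv2.imread("pics/t3.png");s=cv2.imread("pics/s3.png")
A=cv2.resize(t[215:275,355:425],None,fx=5.6,fy=5.6,interpolation=cv2.INTER_CUBIC)
B=cv2.resize(s[110:200,235:305],None,fx=5.6,fy=5.6,interpolation=cv2.INTER_CUBIC)
C=np.zeros((B.shape[0],A.shape[1]+B.shape[1]+4,3),np.uint8);C[:A.shape[0],:A.shape[1]]=A;C[:,A.shape[1]+4:]=B
cv2.imwrite("pics/crop3.png",C);print(A.shape,B.shape)
```

```text
(336, 392, 3) (504, 392, 3)
```

View pics/crop3.png

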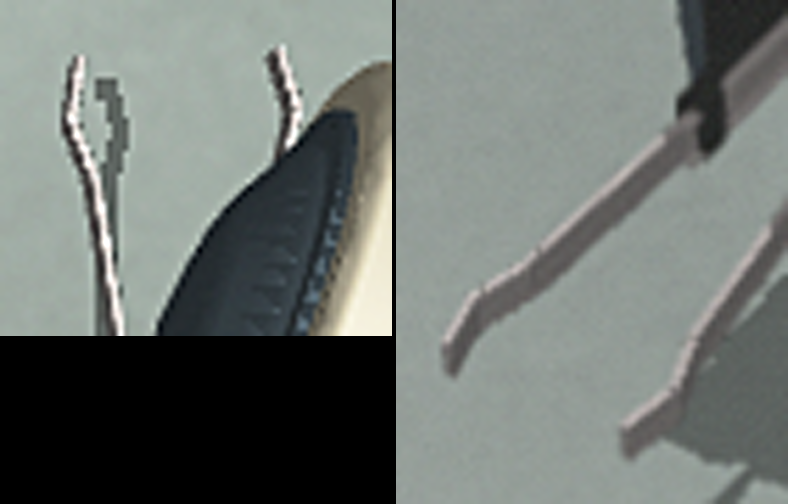

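Run:
```python
from m import *
P={k:tri(a,b) for k,a,b in (("tipL",(369.1,225.4),(275.7,186.8)),("tipR",(404.3,223.9),(243.75,171.6)),("bendL",(367.5,236.4),(286.25,178.75)),("bendR",(407.1,234.3),(248.75,162.3)))}
for k in P: print(k,*P[k])
print(arm.current_ee_pos())
# bearing by both
print(tri((262.75,213.25),(364,278.9)))
for z in(.11,.115,.12):
  print(z,onz(ct,[(369.1,225.4),(404.3,223.9),(367.5,236.4),(407.1,234.3)],z)[:,:2].round(4).tolist(),onz(cs,[(275.7,186.8),(243.75,171.6),(286.25,178.75),(248.75,162.3)],z)[:,:2].round(4).tolist())
```

```text
tipL [ 0.6224 -0.0962  0.1105] 4.6
tipR [ 0.6256 -0.1548  0.1115] 3.8
bendL [ 0.6031 -0.092   0.1135] 6.7
bendR [ 0.6079 -0.1585  0.1143] 3.3
[ 0.47974177 -0.13390692  0.09952656]
(array([0.6534, 0.0826, 0.0524]), np.float64(3.6))
0.11 [[0.6236, -0.0983], [0.6268, -0.1568], [0.6053, -0.0955], [0.6094, -0.161]] [[0.6214, -0.0942], [0.6241, -0.1538], [0.5996, -0.0907], [0.6046, -0.1598]]
0.115 [[0.6227, -0.0976], [0.6258, -0.1557], [0.6044, -0.0947], [0.6086, -0.1598]] [[0.6247, -0.0912], [0.6273, -0.1504], [0.6031, -0.0878], [0.608, -0.1563]]
0.12 [[0.6217, -0.0968], [0.6249, -0.1545], [0.6036, -0.094], [0.6077, -0.1587]] [[0.6279, -0.0882], [0.6306, -0.147], [0.6065, -0.0848], [0.6114, -0.1529]]
```

The tip midpoint lies 145 mm ahead of the TCP, on the tool's midline to 1.5 mm and level to about 2 mm. I'll hover the jaws over the small bearing at heading 8°, along the tray's x axis, and check before descending.

Run:
```python
from m import *
h=np.radians(8);c,s=np.cos(h),np.sin(h)
b=np.array([.6534,.0826]); g=b-np.array([c*.1265+s*.0014, s*.1265-c*.0014]); print(g)
arm.move_l([g[0],g[1],.10],R(8),feed=.15); arm.move_l([g[0],g[1],.075],feed=.08);arm.sleep(.2)
print(arm.current_ee_pos().round(4),arm.current_width(),arm.current_t())
t=save("top","t4.png");s=save("scene","s4.png")
A=cv2.resize(t[170:260,210:310],None,fx=4,fy=4,interpolation=cv2.INTER_CUBIC)
B=cv2.resize(s[215:315,310:405],None,fx=4,fy=4,interpolation=cv2.INTER_CUBIC)
C=np.zeros((400,784,3),np.uint8);C[:360,:400]=A;C[:,404:784]=B
cv2.imwrite("pics/crop4.png",C)
```

```text
[0.52793625 0.06638098]
[0.5282 0.0664 0.0754] 0.05124922591535037 8.8583
```

View pics/crop4.png

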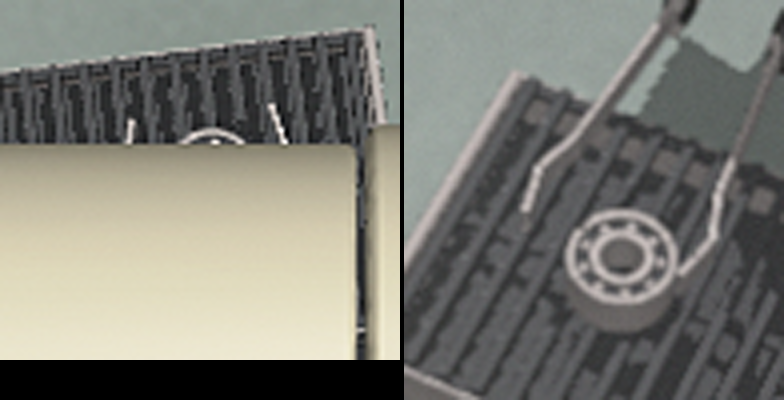

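View pics/s4.png

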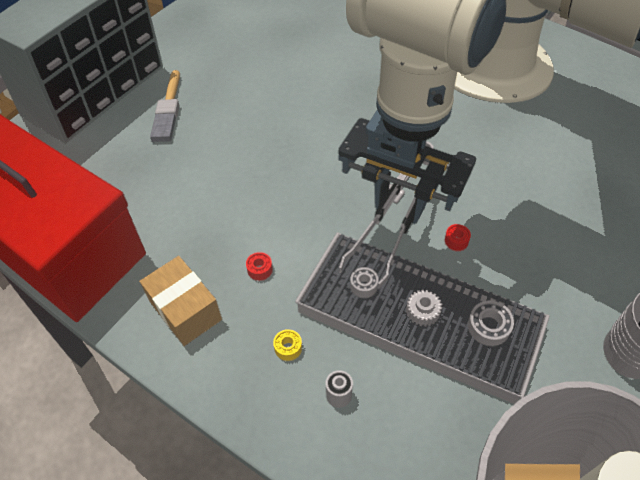

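Run:
```python
from m import *
L=tri((242.75,200.5),(379.5,283));Rr=tri((278,196),(340.2,266.7));print(L,Rr)
m=(L[0]+Rr[0])/2; h=np.radians(8);d=np.array([.6534,.0826])-m[:2]
print(m,"bearing rel tip mid: along",d@[np.cos(h),np.sin(h)],"lat",d@[-np.sin(h),np.cos(h)])
```

```text
(array([0.6672, 0.1142, 0.088 ]), np.float64(4.2)) (array([0.6755, 0.055 , 0.0889]), np.float64(4.5))
[0.67135 0.0846  0.08845] bearing rel tip mid: along -0.018053658035831338 lat 0.0005176210247500487
```

The bearing is 18 mm behind the tip line, as wanted, and 0.5 mm off laterally, so the jaws are centred. I'll descend, watching the force, and look again before closing.

Run:
```python
from m import *
p=np.array([.52794,.06638])
print(arm.current_force().round(2))
for z in(.060,.050,.044,.040):
    arm.move_l([*p,z],feed=.06); f=arm.current_force(); print(z,f.round(2),arm.current_t())
    if abs(f[2]+1.2)>4: break
s=save("scene","s5.png")
cv2.imwrite("pics/crop5.png",cv2.resize(s[215:315,310:470],None,fx=4.5,fy=4.5,interpolation=cv2.INTER_CUBIC))
```

```text
[ 0.47 -0.27 -1.41]
0.06 [ 0.81  0.05 -1.76] 9.3583
0.05 [ 0.44 -0.13 -0.49] 9.675
0.044 [-0.23  0.64 -1.82] 9.925
0.04 [ 0.45 -0.05 -0.88] 10.175
```

View pics/crop5.png

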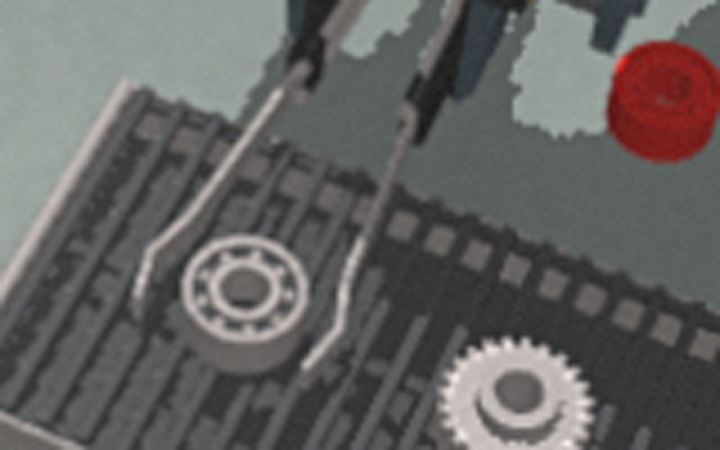

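The open jaws stand either side of the bearing, whose ring centre is at crop (245,290), with clearance to the gear. No contact force showed. Now I close and lift gently.

Run:
```python
from m import *
p=np.array([.52794,.06638])
for w in(.046,.042,.020):
    arm.grip(w); print(arm.current_width(),arm.current_force().round(2),arm.current_t())
arm.sleep(.3); print(arm.current_width())
arm.move_l([*p,.060],feed=.04); arm.sleep(.2)
print(arm.current_width(),arm.current_force().round(2),arm.current_torque().round(3),arm.current_t())
s=save("scene","s6.png")
cv2.imwrite("pics/crop6.png",cv2.resize(s[200:315,310:470],None,fx=4.5,fy=4.5,interpolation=cv2.INTER_CUBIC))
```

```text
0.04588569463224408 [-0.37 -0.8  -1.9 ] 10.5333
0.042052169839695994 [-0.36 -0.09 -1.02] 10.825
0.039610847808274036 [ 0.89 -0.93 -1.24] 11.0417
0.040020595674555855
0.04029177411488988 [-0.37  0.63 -2.03] [ 0.047  0.131 -0.035] 12.1917
```

View pics/crop6.png

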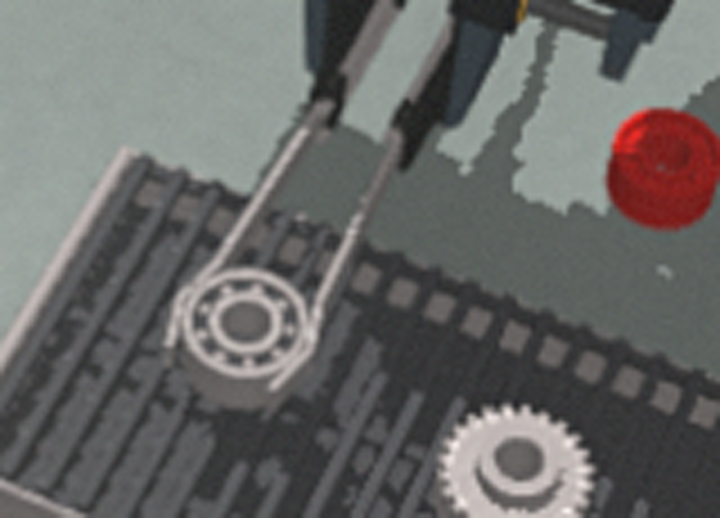

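The bearing is gripped between the jaws. Its centre rose from scene row 279 to 272, which matches the 20 mm lift, and it looks level. I'll continue up to about 100 mm and check for slip or droop.

Run:
```python
from m import *
p=np.array([.52794,.06638])
arm.move_l([*p,.130],feed=.05); arm.sleep(.3)
print(arm.current_width(),arm.current_force().round(2),arm.current_torque().round(3),arm.current_ee_pos(),arm.current_t())
save("scene","s7.png");arm.sleep(1.5)
s=save("scene","s8.png");t=save("top","t8.png")
print(arm.current_width(),arm.current_force().round(2),arm.current_torque().round(3),np.abs(arm.current_dq()).max(),arm.current_t())
a=cv2.imread("pics/s7.png")
C=np.hstack([cv2.resize(x[190:310,310:400],None,fx=4.4,fy=4.4,interpolation=cv2.INTER_CUBIC) for x in(a,s)])
cv2.imwrite("pics/crop8.png",C)
s0=cv2.imread("pics/scene0.png")
for nm,r in(("gear",(400,285,448,330)),("big",(465,295,520,350))):
    x0,y0,x1,y1=r; T=s0[y0+6:y1-6,x0+6:x1-6]
    q=cv2.matchTemplate(s[y0-6:y1+6,x0-6:x1+6],T,cv2.TM_CCOEFF_NORMED);_,v,_,l=cv2.minMaxLoc(q);print(nm,v,l,"(12,12)=unmoved")
```

```text
0.039790833750987645 [ 0.52 -0.2  -2.49] [ 0.063  0.172 -0.01 ] [0.52791498 0.06638998 0.12991107] 14.0917
0.04013573143498661 [ 0.1   0.81 -1.71] [-0.016  0.173  0.018] 0.10380096166085662 15.7417
gear 0.963706910610199 (12, 12) (12,12)=unmoved
big 0.8154087662696838 (12, 12) (12,12)=unmoved
```

View pics/crop8.png

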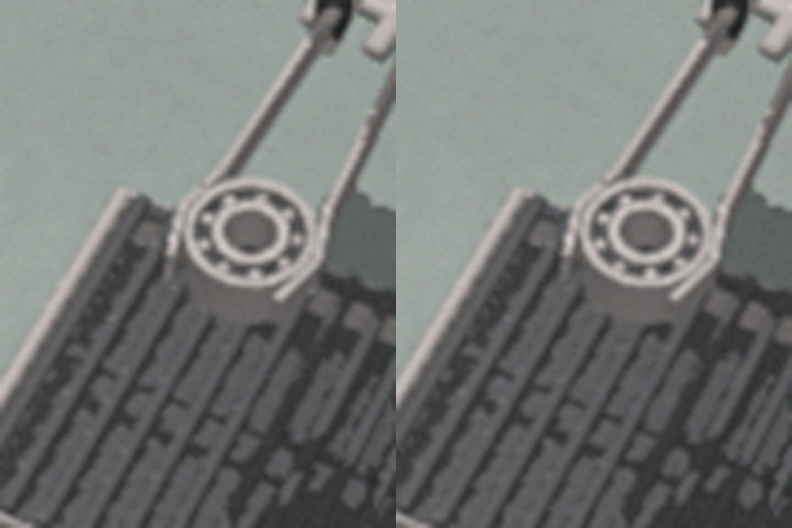

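View pics/s8.png

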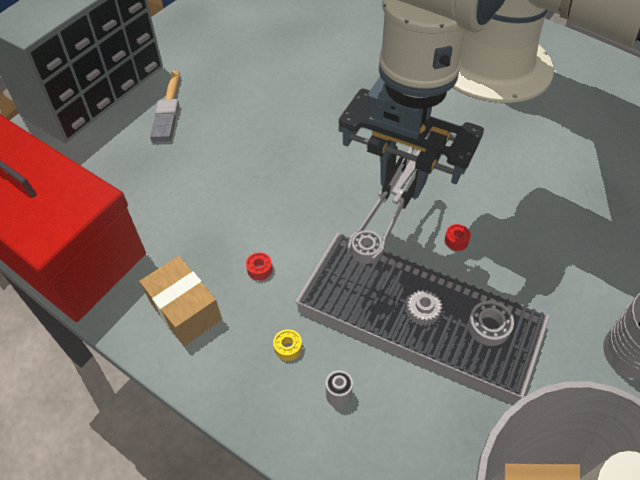

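The two crops, 1.5 s apart, show the bearing at the same pixels, so there is no slip. The gear and the large bearing match their starting pixels. I'll do a quick height and tilt check from the ellipse, then hand in.

Run:
```python
from m import *
print(proj(cs,[.6534,.0826,.054]).round(1),"seen 364.2,279.2; now:",[(z,proj(cs,[.6534,.0826,z]).round(1).tolist()) for z in(.138,.144,.15)],"seen 366.8,242.7")
# expected level-ring outline extents (raised) vs seen ~ x 186-316 (29.5px), y 178-287 (24.8px)
th=np.linspace(0,2*np.pi,90)
q=proj(cs,np.c_[.6534+.02*np.cos(th),.0826+.02*np.sin(th),0*th+.144]);print("level ring extents",np.ptp(q,0).round(1))
arm.sign_off()
```

```text
[[362.8 278.2]] seen 364.2,279.2; now: [(0.138, [[365.5, 244.2]]), (0.144, [[365.7, 241.5]]), (0.15, [[365.9, 238.9]])] seen 366.8,242.7
level ring extents [30.3 24.6]
the job is handed in; nothing more can be done
```

I picked up the spring tongs by their sleeves and closed the jaws on the small steel bearing. I lifted it straight up and handed the job in with it held still over the tray. No verdict was reported.

- **Grip:** the fingers stayed at 40 mm over the sleeves, the stated width when closed on the small bearing. Pictures 1.5 s apart showed no slip.
- **Height and tilt:** the bearing's centre is about 100 mm above the grate. The image outline of its top face measures 29.5 × 24.8 px against 30.3 × 24.6 px expected for a level ring, so it is essentially level.
- **Neighbours:** the gear and the large bearing matched their starting pixels exactly. The large bearing's match score was only 0.82, which I put down to the arm's shadow.
- **Time:** the last check was at about 16 s of the 42 s allowed.

Two things were less certain:
- **Camera agreement:** the two cameras differed by 3–6 mm. I dealt with this by measuring the jaws relative to the bearing with the same method.
- **Squeeze force:** the gripper squeezes at half its 60 N maximum, about 30 N, below the 40 N suggested for carrying level. It still held the bearing level in these checks.

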